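# Unbolt the open jar's bay in the jar rack

## Robot

A 6-joint arm with a two-finger parallel gripper is mounted at the origin on a cart in front of the work surface, level with it; the furniture and walls round the work are solid. World frame = base frame: x ahead of the robot, y to its left, z up, the work surface at z = 0. Lengths are in mm, angles in rad, forces in N, time in s.
With the tool pointing down it reaches from about 425 to 950 mm from the base axis. Payload 14.7 kg.
Tool frame: the origin (TCP) lies on the mounting face of the last link; the fingertips stand 173 mm ahead of it and the grasp point (between the pads) lies 155 mm ahead of it; z points along the fingers, y is the line along which they close (so a half turn about z gives the same grasp; the last joint's range is limited). The gripper opens to 85 mm and grips with 20 to 120 N. Pads are 22 mm wide; open, the fingers measure 114 mm over their backs; the gripper's body (76 mm by 85 mm) begins 54 mm behind the grasp point. The pads swing forward as they close: fully open they stand 13 mm farther back than shut.
Start: joints at [-1.345, 0.48, 1.596, -0, 1.065, -0.047], TCP at [175.146, -625.954, 404.697] pointing down, gripper open.
Joint ranges: [-2.75, 2.75], [-0.82, 2.05], [0.23, 2.67], [-1.56, 4.7], [0.09, 2.69], [-2.92, 2.92]. Speed limits (rad/s): [1.89, 1.89, 2.39, 3.01, 3.01, 3.01].

## Interface

Orientations are given as a unit quaternion [w, x, y, z].
In Python, from cell import ctrl gives the robot as it stands.
- The arm moves only by the tool send_rows, never from a script. Its argument "moves" is a list of rows, each an object of numbers: "ax", "ay", "az": the turn, a rotation vector about the tool's x, y, z in degrees; "dx", "dy", "dz": the shift along the tool's x, y, z in mm; "gripper": the finger opening in mm, from 0 to 85.4. A call has 1 to 8 rows; each row shifts and turns the commanded pose from where the row before left it, along the tool's axes as they then stand; what a row does not reach is not made up. A row lasts 1/8 s, in which the tool goes at most 62.5 mm and 10.7 degrees, less where a joint would pass 70% of its speed; a pose out of reach is approached as far as the arm can. A call is refused whole if a number of a shift passes 62.5 or a number of a turn 10.7, either way. A call with a gripper value outside its range is refused whole. The fingers move at their own pace and stop on an object; "grip_force" is the grip in N (left out, the last holds). Time passes only in rows, so rows that do not move let the fingers close. It gives the time, the measured TCP pose, the force, the opening and the grip force at its end, in the units of the state.
- ctrl.read_state(): the state, without advancing time (a new reading comes with each control period).
- ctrl.camera(name): name is "scene" or "side" or "wrist"; returns the picture (384x512x3 uint8, blue, green, red); there is no depth.
- ctrl.calibration(name): a dict with "fx", "fy", "cx", "cy" (pixels), "eye" and "rotation" of the camera in the world. Camera axes: x right, y down, z forward; pixel columns grow to the right and rows downward; lengths in mm; the calibration is good to about 2 mm. A picture is of the moment at which its call begins: read the wrist's pose just before it. calibration takes no time and is no camera call; for the wrist camera it gives the pose at the moment of the call.
- ctrl.finish_job(): hands the job in; it is judged then, once.
The state is a dict: "clock": time; "joint_pos": joint angles; "joint_velocities": joint speeds; "tau": joint torques, N m; "position": TCP position; "eef_rot": TCP orientation; "contact_force": force on the tool from outside, world axes, zero at the start; "moment": the same for the moment, N m; "finger_gap": opening from 0.0 (shut) to 1.0 (fully open); "finger_force": force on a finger pad.
Only numpy, scipy, OpenCV 4.12 (cv2) and the standard library are available. Lean on these libraries where they do the work, as an engineer would, in place of code of your own. Each camera call takes 0.05 s, during which the arm holds its last target. There are 200 camera calls.

## Task

The red jar without a lid has to come out of the jar rack next. Open the gate in front of it: lift the gate by its blue tab over the yellow bump, slide it to the left as far as it goes, let it down onto its rail and let go. Leave the gate of the lidded jar shut and both jars standing in their bays.

Things in the scene. Friction and masses are not known exactly. Their poses are not given: they have to be found in the camera images.
- rack: Grey jar rack fixed on the bench, 150 x 340 mm. Origin on the bench under it; x to its back, y along it to the robot's left, z up. Left bay centre at x 6, y 45 mm, right bay at x 6, y -115 mm, walls 40 mm high; a jar in each. Each bay's front is closed by a gate (aluminium blade 64 mm wide, top 60 mm over the bench, steel lug on the front rail, blue upright tab); both run on one track along y.
- left_gate (a joint): Left gate's slide to the rack's +y, m: 0 shut, 0.080 fully open (end stop); starts with 0 to 6 mm of play. A fixed yellow bump 10 mm high on the rail stops the lug at 0.010; past it from 0.030. Raise the gate 15 to 25 mm to pass (it rises on pins, hard stop at 30 mm). About 1 N of sliding friction; let go, it sinks by its own weight of 1.2 N.
- right_gate (a joint): The same for the right gate and its own bump: 0 shut in front of the right bay, 0.080 fully open (it then stands between the bays).
- left_tab (a point): Grip point in the left gate's blue tab: 12 mm thick along the rack's y, 22 mm deep along its x, free from 33 to 80 mm over the bench. The point is on the tab's middle line, 64 mm over the bench when the gate is down, at rack x = -70 mm, and moves with the gate. Axes as the rack's.
- right_tab (a point): The same point in the right gate's blue tab.
- open_jar_mid (a point): Centre (half-way up, 34 mm over its underside) of the red jar without a lid, 66 mm across, 68 mm high, loose in the left or the right bay. It stands on the 8 mm base plate.
- lidded_jar_mid (a point): Centre (half-way up, 33 mm over its underside) of the orange-yellow jar with a yellow lid, 67 mm across, 66 mm high, loose in the other bay.

How it is judged:
By the outcome, as a careful person would: the job done as asked, in the order asked, and still so for the second after the job is handed in, with the robot touching nothing.
It also fails if it takes over 32 s, if anything falls off the work surface, if the arm or the gripper's body presses on something with over 40 N, if the wrist force passes 120 N, or if a joint passes its speed limit or range.

## Working session

There is one attempt and no reset: what is moved stays moved. The work goes in short steps, Python scripts to look and compute and a tool call to move; the robot and the scene stay as the last step left them, time stands still between calls to the robot, and variables do not carry over. Pictures are saved under pics/ and viewed, at most 10 in all, crops included, and the job is handed in when it is done.

Besides the shell and the picture viewer there is one more tool, called as name(argument=value, ...) on one line, values as JSON. send_rows: Moves the arm, as the interface text tells. Its arguments: {"type":"object","properties":{"moves":{"type":"array","items":{"type":"object","properties":{"ax":{"type":"number"},"ay":{"type":"number"},"az":{"type":"number"},"dx":{"type":"number"},"dy":{"type":"number"},"dz":{"type":"number"},"gripper":{"type":"number"}}}},"grip_force":{"type":"number"}},"required":["moves"]}

```bash
mkdir -p pics; python3 - <<'E'
from cell import ctrl
import cv2
s=ctrl.read_state(); print(s['clock'],s['position'],s['eef_rot'])
for n in("scene","side"):
    c=ctrl.calibration(n); print(n,c)
    cv2.imwrite(f"pics/{n}0.png",cv2.resize(ctrl.camera(n),(800,600),interpolation=cv2.INTER_CUBIC))
E
```

```text
0.0 [ 175.09807407 -625.74310522  404.06604968] [-6.22492077e-04  9.90710027e-01  1.35989897e-01 -5.91617797e-05]
scene {'fx': 392.0362757029371, 'fy': 392.0362757029371, 'cx': 257.2749413492004, 'cy': 185.71487568694312, 'eye': array([179.31271509, 508.29605692, 624.68028481]), 'rotation': array([ 0.11518962, -0.27347363,  0.86492011, -0.40479221])}
side {'fx': 355.78418145865385, 'fy': 355.78418145865385, 'cx': 257.19557040802624, 'cy': 196.71269187216672, 'eye': array([ 406.83674677, -817.36900973,  408.47786412]), 'rotation': array([-0.54195807,  0.83743621, -0.05655904,  0.04222708])}
```

View pics/scene0.png

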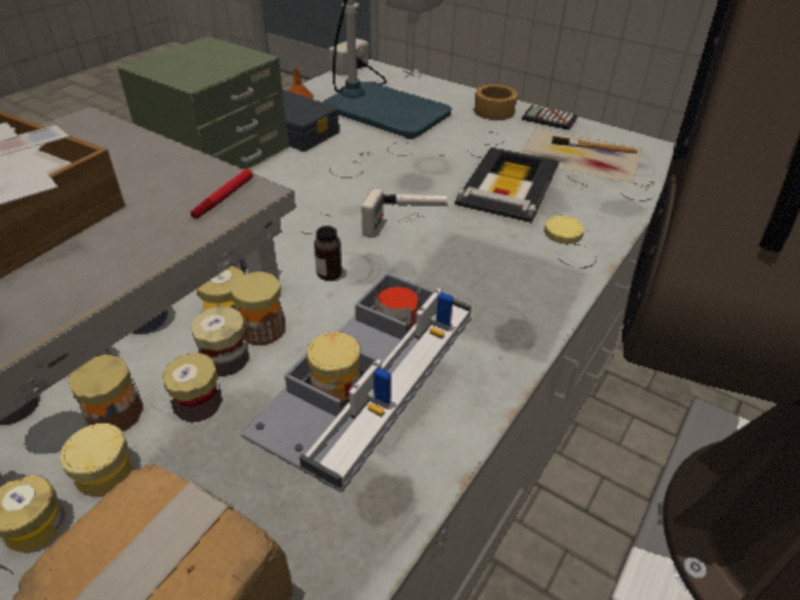

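View pics/side0.png

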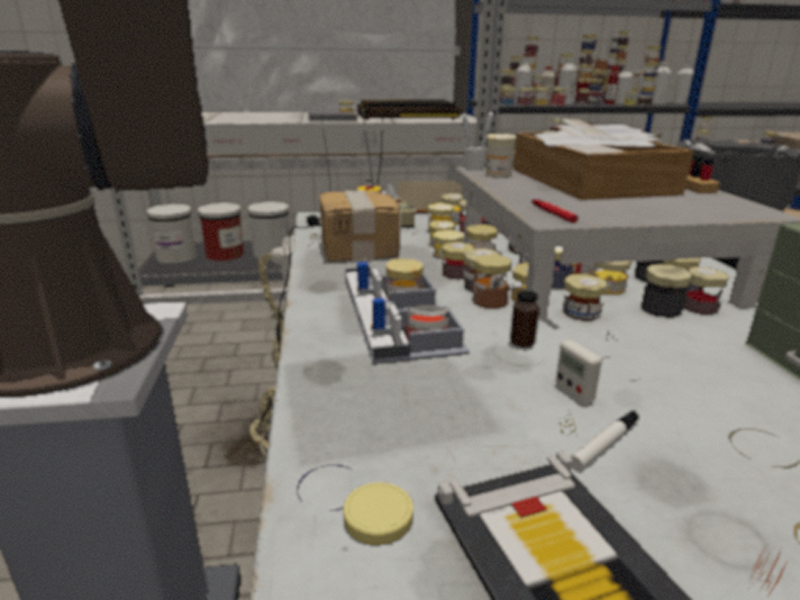

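The open red jar is in the bay farther from the scene camera, which is the right bay. Its tab is at about (445,308) in the scene picture and (378,313) in the side picture. The lidded jar's tab is at (383,385) in scene and (363,275) in side.

```bash
cat > h.py <<'E'
from cell import ctrl
import cv2,numpy as np
from scipy.spatial.transform import Rotation as R
def cam(n):
    c=ctrl.calibration(n);q=np.array(c['rotation']);return c,R.from_quat(np.r_[q[1:],q[0]]).as_matrix(),np.array(c['eye'])
def ray(C,u,v):
    c,M,e=C;d=M@[(u-c['cx'])/c['fx'],(v-c['cy'])/c['fy'],1];return e,d/np.linalg.norm(d)
def proj(C,p):
    c,M,e=C;x=(np.asarray(p)-e)@M;return x[...,:2]/x[...,2:]*c['fx']+[c['cx'],c['cy']]
def atz(C,u,v,z):
    e,d=ray(C,u,v);return e+d*(z-e[2])/d[2]
def tri(rs):
    A=sum(np.eye(3)-np.outer(d,d) for e,d in rs);b=sum((np.eye(3)-np.outer(d,d))@e for e,d in rs);return np.linalg.solve(A,b)
def blobs(im,lo,hi,mina=15):
    m=cv2.inRange(cv2.cvtColor(im,cv2.COLOR_BGR2HSV),lo,hi)
    n,l,s,c=cv2.connectedComponentsWithStats(m);return m,l,[(i,s[i],c[i]) for i in range(1,n) if s[i][4]>=mina]
E
python3 - <<'E'
from h import *
for n,x0,y0 in(("scene",150,165),("side",210,150)):
    im=ctrl.camera(n); C=cam(n); np.save(f"pics/{n}.npy",im)
    for lo,hi,nm in(((105,130,50),(125,255,255),'blue'),((15,150,110),(30,255,255),'yel'),((0,150,100),(6,255,255),'red')):
        for i,s,c in blobs(im,lo,hi,5)[2]:
            if x0<=c[0]<x0+160 and y0<=c[1]<y0+150: print(n,nm,s,c.round(1),atz(C,*c,56).round(1))
    cv2.imwrite(f"pics/{n}1.png",cv2.resize(im[y0:y0+150,x0:x0+160],None,fx=4,fy=4,interpolation=cv2.INTER_CUBIC))
E
```

```text
scene blue [280 188  10  20 152] [283.9 197. ] [481.3 -55.6  56. ]
scene blue [239 235  11  23 185] [244.1 246.1] [469.6 108.1  56. ]
scene yel [276 210   7   5  20] [279. 212.] [465.   -9.4  56. ]
scene yel [236 259   9   6  34] [240.  261.5] [453.9 142.3  56. ]
scene red [242 183  26  17 297] [254.8 190.4] [545.2 -36.6  56. ]
side blue [229 168   7  17  89] [231.9 175.4] [471.1 113.4  56. ]
side blue [239 191   7  19 114] [242.2 200.3] [482.4 -55.5  56. ]
side yel [279 157   3   2   6] [280.  157.5] [636.9 257.5  56. ]
side yel [252 179  14   4  44] [258.4 180.6] [538.8  65.4  56. ]
side yel [309 178   3   3   6] [310.  179.2] [680.4  59.6  56. ]
side red [264 202  19   4  49] [272.7 203.5] [551.  -81.8  56. ]
```

View pics/scene1.png

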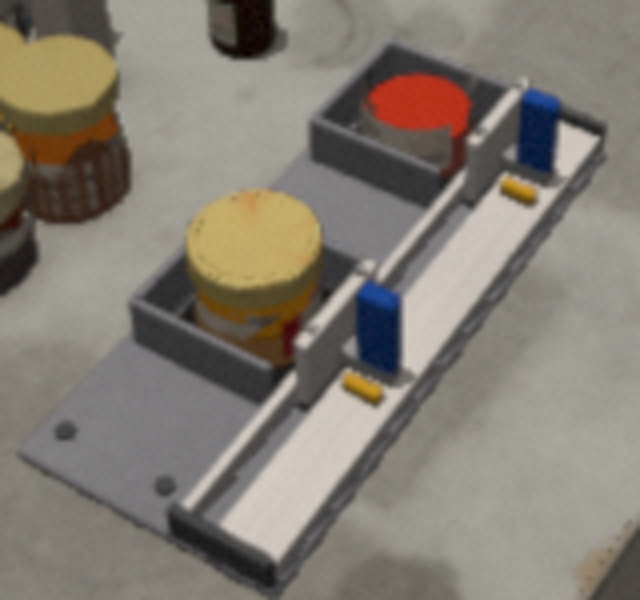

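View pics/side1.png

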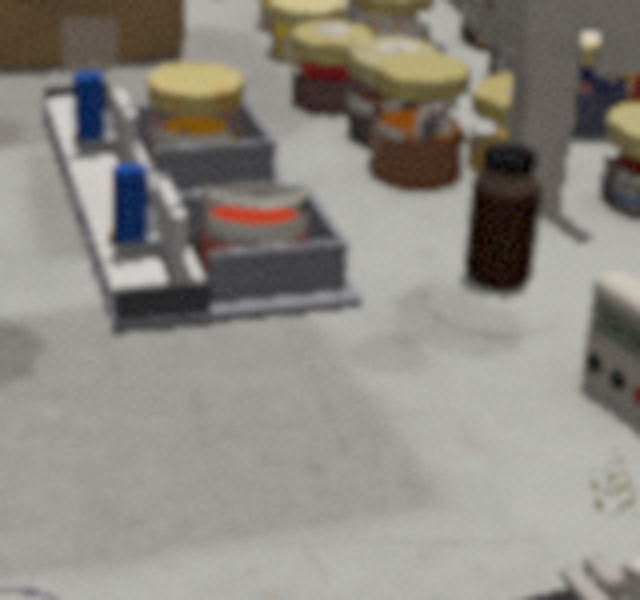

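```bash
python3 - <<'E'
from h import *
S,D=cam("scene"),cam("side")
for n,a,b in(("right",(283.9,197),(242.2,200.3)),("left",(244.1,246.1),(231.9,175.4))):
    print(n,tri([ray(S,*a),ray(D,*b)]).round(1))
f=lambda x,y:(150+x/4,165+y/4); g=lambda x,y:(210+x/4,150+y/4)
print("LB LF RF(bench)",[atz(S,*f(*p),4).round(1) for p in((20,455),(280,592),(605,150))])
print("side RF RB",[atz(D,*g(*p),4).round(1) for p in((116,325),(357,300))])
# bumps at rail height, tab tops at z80
print("bumps z~25",[atz(S,*f(*p),25).round(1) for p in((518,190),(363,388))])
print("tops80 scene",[atz(S,*f(*p),80).round(1) for p in((540,97),(380,293))])
print("tops80 side",[atz(D,*g(*p),80).round(1) for p in((129,168),(88,74))])
from scipy.optimize import least_squares
def box(p,yaw,z0=33):
    c,s=np.cos(yaw),np.sin(yaw)
    return np.array([[p[0]+c*x-s*y,p[1]+s*x+c*y,z] for x in(-11,11) for y in(-6,6) for z in(z0,80)])
obs={"right":((280,188,10,20),(239,191,7,19)),"left":((239,235,11,23),(229,168,7,17))}
for yaw in(.06,.075):
  for k,(a,b) in obs.items():
    def res(p):
        r=[]
        for C,o in((S,a),(D,b)):
            q=proj(C,box(p,yaw,p[2]));lo,hi=q.min(0),q.max(0)
            r+=[*((lo+hi)/2-[o[0]+o[2]/2-.5,o[1]+o[3]/2-.5]),*(hi-lo-[o[2],o[3]])]
        return r
    r=least_squares(res,[480,0,35]);print(yaw,k,r.x.round(1),np.round(r.fun,1))
E
```

```text
right [481.9 -55.9  55.9]
left [469.8 108.8  57.3]
LB LF RF(bench) [array([585.9, 235.9,   4. ]), array([439.7, 221.6,   4. ]), array([ 465.8, -114.6,    4. ])]
side RF RB [array([ 469.1, -110.3,    4. ]), array([613.2, -98.4,   4. ])]
bumps z~25 [array([478.9, -37.1,  25. ]), array([467. , 122.5,  25. ])]
tops80 scene [array([479.6, -54.4,  80. ]), array([467.1, 108.6,  80. ])]
tops80 side [array([482.1, -61.5,  80. ]), array([470.9, 103. ,  80. ])]
0.06 right [480.5 -54.4  38.2] [-0.4 -1.2  2.8  1.1 -0.7 -1.1  3.2 -0.1]
0.06 left [469.6 108.8  36.6] [-0.2 -0.6  2.5  1.  -0.5 -0.8  1.8 -0.4]
0.075 right [480.5 -54.4  38.2] [-0.4 -1.2  2.8  1.1 -0.7 -1.1  3.2 -0.1]
0.075 left [469.6 108.8  36.6] [-0.2 -0.6  2.5  1.  -0.5 -0.8  1.8 -0.3]
```

send_rows(moves=[{"az": 5.6,"gripper": 50},{"az": 5.6},{"dx": 34,"dy": -38},{"dx": 34,"dy": -38},{"dx": 34,"dy": -38},{"dx": 34,"dy": -38},{"dx": 34,"dy": -38},{"dx": 34,"dy": -38}], grip_force=40)

```text
invalid input
```

send_rows(moves=[{"dx": 33,"dy": -39},{"dx": 33,"dy": -39},{"dx": 13,"dy": -40,"dz": 15},{"dx": 13,"dy": -40,"dz": 20},{"dx": 13,"dy": -40,"dz": 20},{"dx": 13,"dy": -40,"dz": 20},{"dx": 13,"dy": -40,"dz": 15},{}])

```text
invalid input
```

```bash
cat > st.py <<'E'
from h import *
def st():
    s=ctrl.read_state();q=np.array(s['eef_rot']);M=R.from_quat(np.r_[q[1:],q[0]]).as_matrix();p=np.array(s['position'])
    print(s['clock'],"tcp",p.round(1),"F",np.round(s['contact_force'],1),"gap",round(s['finger_gap'],3),"ff",s['finger_force']);return p,M
E
python3 - <<'E'
from st import *
p,M=st();print(M.round(3)); print("need tool",(M.T@(np.array([481.5,-56,219])-p)).round(1))
C=cam("wrist");im=ctrl.camera("wrist");np.save("pics/w.npy",im)
for i,s,c in blobs(im,(105,130,50),(125,255,255))[2]: print(s,c.round(1),atz(C,*c,80).round(1))
print(proj(C,np.array([[481.5,-56,80],[469.7,108.5,80]])))
cv2.imwrite("pics/w0.png",im)
E
```

```text
0.2 tcp [ 175.1 -625.8  404.3] F [ 0.6 -1.   0.1] gap 0.997 ff 0.0
[[ 0.963  0.269 -0.   ]
 [ 0.269 -0.963  0.001]
 [ 0.    -0.001 -1.   ]]
need tool [ 448.6 -466.1  185.7]
[[-459.03347996 -492.93776463]
 [-762.07465795 -583.13042989]]
```

View pics/w0.png

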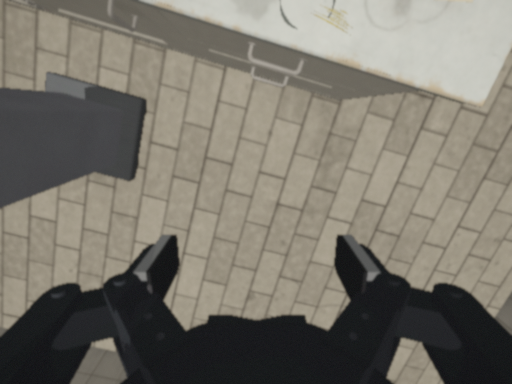

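The arm has not moved, because both calls were refused. The wrist picture shows only the floor and the bench edge. I'll fill in every field of each row.

send_rows(moves=[{"ax": 0,"ay": 0,"az": 5.6,"dx": 0,"dy": 0,"dz": 0,"gripper": 50},{"ax": 0,"ay": 0,"az": 5.6,"dx": 0,"dy": 0,"dz": 0,"gripper": 50},{"ax": 0,"ay": 0,"az": 0,"dx": 34,"dy": -38,"dz": 0,"gripper": 50},{"ax": 0,"ay": 0,"az": 0,"dx": 34,"dy": -38,"dz": 0,"gripper": 50},{"ax": 0,"ay": 0,"az": 0,"dx": 34,"dy": -38,"dz": 0,"gripper": 50},{"ax": 0,"ay": 0,"az": 0,"dx": 34,"dy": -38,"dz": 0,"gripper": 50},{"ax": 0,"ay": 0,"az": 0,"dx": 34,"dy": -38,"dz": 0,"gripper": 50},{"ax": 0,"ay": 0,"az": 0,"dx": 34,"dy": -38,"dz": 0,"gripper": 50}], grip_force=40)

```text
clock: 1.25
position: [361.7, -381.5, 404.8]
eef_rot: [0.0, 0.999, 0.039, 0.0]
contact_force: [0.6, -0.2, -0.3]
finger_gap: 0.586
finger_force: 0.0
```

send_rows(moves=[{"ax": 0,"ay": 0,"az": 0,"dx": 20,"dy": -45,"dz": 0,"gripper": 50},{"ax": 0,"ay": 0,"az": 0,"dx": 21,"dy": -45,"dz": 0,"gripper": 50},{"ax": 0,"ay": 0,"az": 0,"dx": 21,"dy": -45,"dz": 15,"gripper": 50},{"ax": 0,"ay": 0,"az": 0,"dx": 21,"dy": -45,"dz": 20,"gripper": 50},{"ax": 0,"ay": 0,"az": 0,"dx": 21,"dy": -45,"dz": 25,"gripper": 50},{"ax": 0,"ay": 0,"az": 0,"dx": 20,"dy": -45,"dz": 25,"gripper": 50},{"ax": 0,"ay": 0,"az": 0,"dx": 20,"dy": -46,"dz": 20,"gripper": 50},{"ax": 0,"ay": 0,"az": 0,"dx": 0,"dy": 0,"dz": 0,"gripper": 50}], grip_force=40)

```text
clock: 2.25
position: [480.3, -54.0, 298.4]
eef_rot: [-0.0, 0.999, 0.041, -0.001]
contact_force: [-0.0, -1.0, 0.6]
finger_gap: 0.586
finger_force: 0.0
```

```bash
python3 - <<'E'
from st import *
p,M=st();print(M.round(3)); print("need tool",(M.T@(np.array([481.5,-56,219])-p)).round(1))
C=cam("wrist");im=ctrl.camera("wrist");np.save("pics/w.npy",im)
for i,s,c in blobs(im,(105,130,50),(125,255,255))[2]: print(s,c.round(1),atz(C,*c,80).round(1))
print(proj(C,np.array([[481.5,-56,80],[469.7,108.5,80]])))
cv2.imwrite("pics/w1.png",im)
E
```

```text
2.25 tcp [480.3 -54.  298.4] F [-0.  -1.   0.6] gap 0.586 ff 0.0
[[ 0.997  0.081 -0.002]
 [ 0.081 -0.997  0.001]
 [-0.002 -0.001 -1.   ]]
need tool [ 1.2  2.2 79.4]
[  36  179   53   38 1223] [ 61.2 196.9] [478.5  91.2  80. ]
[254 180  13  39 455] [259.8 199.8] [488.2 -55.9  80. ]
[[259.17222142 208.21838214]
 [ 39.35433987 206.23489099]]
```

View pics/w1.png

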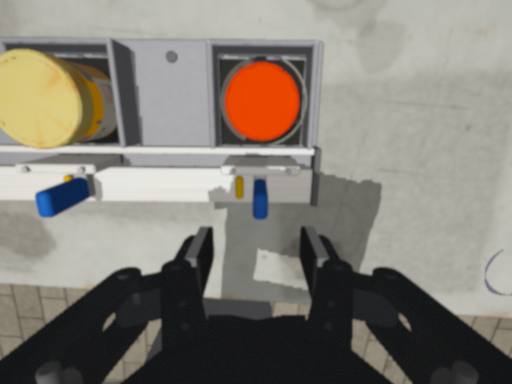

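The wrist view shows the right tab at column 260, rows 180–219, centred between the fingers. The rack lines are level. Next I fit the tab box to this view.

```bash
python3 - <<'E'
from st import *
from scipy.optimize import least_squares
p,M=st();C=cam("wrist")
def q(x,y):
    c,s=np.cos(.08),np.sin(.08)
    b=proj(C,np.array([[x+c*a-s*e,y+s*a+c*e,z] for a in(-11,11) for e in(-6,6) for z in(36,80)]));return b.min(0),b.max(0)
print(q(481.5,-56))
r=least_squares(lambda v:(lambda l,h:(l+h)/2-[260.5-.5,199.5-.5])(*q(*v)),[481,-56]);print(r.x,q(*r.x))
print("need tool",(M.T@(np.r_[r.x,219]-p)).round(1))
E
```

```text
2.3 tcp [480.2 -55.4 299.1] F [-1.5 -1.  -0.6] gap 0.584 ff 0.0
(array([249.13075346, 178.91251254]), array([265.30315556, 221.20070503]))
[482.58814902 -57.98050952] (array([251.90281951, 177.91593552]), array([268.09718049, 220.08406448]))
need tool [ 2.3  2.8 80.1]
```

send_rows(moves=[{"ax": 0,"ay": 0,"az": 0,"dx": 2,"dy": 2,"dz": 20,"gripper": 50},{"ax": 0,"ay": 0,"az": 0,"dx": 0,"dy": 0,"dz": 25,"gripper": 50},{"ax": 0,"ay": 0,"az": 0,"dx": 0,"dy": 0,"dz": 25,"gripper": 50},{"ax": 0,"ay": 0,"az": 0,"dx": 0,"dy": 0,"dz": 9,"gripper": 50},{"ax": 0,"ay": 0,"az": 0,"dx": 0,"dy": 0,"dz": 0,"gripper": 30},{"ax": 0,"ay": 0,"az": 0,"dx": 0,"dy": 0,"dz": 0,"gripper": 5},{"ax": 0,"ay": 0,"az": 0,"dx": 0,"dy": 0,"dz": 0,"gripper": 5},{"ax": 0,"ay": 0,"az": 0,"dx": 0,"dy": 0,"dz": 0,"gripper": 5}], grip_force=40)

```text
clock: 3.3
position: [482.3, -58.0, 221.7]
eef_rot: [-0.0, 0.999, 0.039, 0.0]
contact_force: [-0.7, 12.2, 5.7]
finger_gap: 0.134
finger_force: 39.8
```

send_rows(moves=[{"ax": 0,"ay": 0,"az": 0,"dx": 0,"dy": -1.5,"dz": 0,"gripper": 5},{"ax": 0,"ay": 0,"az": 0,"dx": 0,"dy": 0,"dz": -5,"gripper": 5},{"ax": 0,"ay": 0,"az": 0,"dx": 0,"dy": 0,"dz": -6,"gripper": 5},{"ax": 0,"ay": 0,"az": 0,"dx": 0,"dy": 0,"dz": -6,"gripper": 5},{"ax": 0,"ay": 0,"az": 0,"dx": 0,"dy": 0,"dz": -3,"gripper": 5},{"ax": 0,"ay": 0,"az": 0,"dx": 0,"dy": 0,"dz": 0,"gripper": 5}], grip_force=40)

```text
clock: 4.05
position: [482.3, -57.1, 241.0]
eef_rot: [0.0, 0.999, 0.039, 0.0]
contact_force: [1.6, 0.6, -1.1]
finger_gap: 0.135
finger_force: 39.1
```

send_rows(moves=[{"ax": 0,"ay": 0,"az": 0,"dx": 0,"dy": -6,"dz": 0,"gripper": 5},{"ax": 0,"ay": 0,"az": 0,"dx": 0,"dy": -10,"dz": 0,"gripper": 5},{"ax": 0,"ay": 0,"az": 0,"dx": 0,"dy": -12,"dz": 0,"gripper": 5},{"ax": 0,"ay": 0,"az": 0,"dx": 0,"dy": -12,"dz": 0,"gripper": 5},{"ax": 0,"ay": 0,"az": 0,"dx": 0,"dy": -12,"dz": 0,"gripper": 5},{"ax": 0,"ay": 0,"az": 0,"dx": 0,"dy": -12,"dz": 0,"gripper": 5},{"ax": 0,"ay": 0,"az": 0,"dx": 0,"dy": -6,"dz": 0,"gripper": 5},{"ax": 0,"ay": 0,"az": 0,"dx": 0,"dy": 0,"dz": 0,"gripper": 5}], grip_force=40)

```text
clock: 5.05
position: [476.9, 13.8, 240.8]
eef_rot: [-0.0, 0.999, 0.039, 0.0]
contact_force: [5.5, 1.3, -0.9]
finger_gap: 0.133
finger_force: 39.0
```

send_rows(moves=[{"ax": 0,"ay": 0,"az": 0,"dx": 0.5,"dy": -2,"dz": 0,"gripper": 5},{"ax": 0,"ay": 0,"az": 0,"dx": 0,"dy": -2,"dz": 0,"gripper": 5},{"ax": 0,"ay": 0,"az": 0,"dx": 0,"dy": 0,"dz": 0,"gripper": 5}], grip_force=40)

```text
clock: 5.42
position: [476.9, 17.1, 240.7]
eef_rot: [-0.0, 0.999, 0.039, 0.0]
contact_force: [4.1, 1.4, -0.3]
finger_gap: 0.131
finger_force: 39.1
```

send_rows(moves=[{"ax": 0,"ay": 0,"az": 0,"dx": 0,"dy": -2,"dz": 0,"gripper": 5},{"ax": 0,"ay": 0,"az": 0,"dx": 0,"dy": 0,"dz": 0,"gripper": 5}], grip_force=40)

```text
clock: 5.68
position: [476.8, 18.8, 240.7]
eef_rot: [-0.0, 0.999, 0.039, 0.0]
contact_force: [5.3, 1.6, -1.8]
finger_gap: 0.135
finger_force: 39.1
```

send_rows(moves=[{"ax": 0,"ay": 0,"az": 0,"dx": 0.5,"dy": -2,"dz": 0,"gripper": 5},{"ax": 0,"ay": 0,"az": 0,"dx": 0,"dy": 0,"dz": 0,"gripper": 5}], grip_force=40)

```text
clock: 5.92
position: [476.9, 20.9, 240.6]
eef_rot: [-0.0, 0.999, 0.039, -0.0]
contact_force: [3.0, 0.1, -1.0]
finger_gap: 0.133
finger_force: 39.1
```

send_rows(moves=[{"ax": 0,"ay": 0,"az": 0,"dx": 0,"dy": -1.5,"dz": 0,"gripper": 5},{"ax": 0,"ay": 0,"az": 0,"dx": 0,"dy": 0,"dz": 0,"gripper": 5}], grip_force=40)

```text
clock: 6.18
position: [476.8, 22.4, 240.7]
eef_rot: [-0.0, 0.999, 0.039, -0.0]
contact_force: [2.2, 1.1, -1.3]
finger_gap: 0.132
finger_force: 39.0
```

send_rows(moves=[{"ax": 0,"ay": 0,"az": 0,"dx": 0,"dy": -1.5,"dz": 0,"gripper": 5},{"ax": 0,"ay": 0,"az": 0,"dx": 0,"dy": 0,"dz": 0,"gripper": 5}], grip_force=40)

```text
clock: 6.42
position: [476.7, 23.6, 240.6]
eef_rot: [0.0, 0.999, 0.039, -0.0]
contact_force: [2.6, -6.9, -1.8]
finger_gap: 0.137
finger_force: 39.3
```

send_rows(moves=[{"ax": 0,"ay": 0,"az": 0,"dx": 0,"dy": -1,"dz": 0,"gripper": 5},{"ax": 0,"ay": 0,"az": 0,"dx": 0,"dy": 0,"dz": 0,"gripper": 5}], grip_force=40)

```text
clock: 6.68
position: [476.7, 24.3, 240.6]
eef_rot: [0.0, 0.999, 0.039, -0.0]
contact_force: [1.4, -13.4, -2.4]
finger_gap: 0.128
finger_force: 39.8
```

It has reached the end stop, with −13 N along y. I'll ease off a little and let it down.

send_rows(moves=[{"ax": 0,"ay": 0,"az": 0,"dx": 0,"dy": 1.2,"dz": 0,"gripper": 5},{"ax": 0,"ay": 0,"az": 0,"dx": 0,"dy": 0,"dz": 5,"gripper": 5},{"ax": 0,"ay": 0,"az": 0,"dx": 0,"dy": 0,"dz": 6,"gripper": 5},{"ax": 0,"ay": 0,"az": 0,"dx": 0,"dy": 0,"dz": 5,"gripper": 5},{"ax": 0,"ay": 0,"az": 0,"dx": 0,"dy": 0,"dz": 2.5,"gripper": 5},{"ax": 0,"ay": 0,"az": 0,"dx": 0,"dy": 0,"dz": 0,"gripper": 5}], grip_force=40)

```text
clock: 7.42
position: [476.7, 23.5, 221.9]
eef_rot: [0.0, 0.999, 0.039, -0.0]
contact_force: [-0.7, -5.6, 3.3]
finger_gap: 0.138
finger_force: 40.2
```

send_rows(moves=[{"ax": 0,"ay": 0,"az": 0,"dx": 0,"dy": 0,"dz": 1,"gripper": 5},{"ax": 0,"ay": 0,"az": 0,"dx": 0,"dy": 0,"dz": 0,"gripper": 5}], grip_force=40)

```text
clock: 7.68
position: [476.6, 23.5, 221.6]
eef_rot: [0.0, 0.999, 0.039, -0.0]
contact_force: [-5.3, -7.0, 25.1]
finger_gap: 0.138
finger_force: 43.5
```

send_rows(moves=[{"ax": 0,"ay": 0,"az": 0,"dx": 0,"dy": 0,"dz": -0.8,"gripper": 5},{"ax": 0,"ay": 0,"az": 0,"dx": 0,"dy": 0,"dz": 0,"gripper": 25},{"ax": 0,"ay": 0,"az": 0,"dx": 0,"dy": 0,"dz": 0,"gripper": 40},{"ax": 0,"ay": 0,"az": 0,"dx": 0,"dy": 0,"dz": 0,"gripper": 40},{"ax": 0,"ay": 0,"az": 0,"dx": 0,"dy": 0,"dz": -15,"gripper": 40},{"ax": 0,"ay": 0,"az": 0,"dx": 0,"dy": 0,"dz": -30,"gripper": 40},{"ax": 0,"ay": 0,"az": 0,"dx": 0,"dy": 0,"dz": -40,"gripper": 40},{"ax": 0,"ay": 0,"az": 0,"dx": 0,"dy": 0,"dz": -20,"gripper": 40}], grip_force=40)

```text
clock: 8.68
position: [477.1, 23.6, 329.8]
eef_rot: [0.0, 0.999, 0.039, 0.001]
contact_force: [-0.1, -0.1, -0.2]
finger_gap: 0.469
finger_force: 0.0
```

```bash
python3 - <<'E'
from st import *
st();im=ctrl.camera("scene")
for i,s,c in blobs(im,(105,130,50),(125,255,255))[2]: print(s,c.round(1),atz(cam("scene"),*c,56).round(1))
w=ctrl.camera("wrist")
a=cv2.resize(im[150:330,140:350],(420,360),interpolation=cv2.INTER_CUBIC);b=cv2.resize(w,(380,285))
cv2.imwrite("pics/f.png",np.hstack([a,cv2.copyMakeBorder(b,0,75,0,0,cv2.BORDER_CONSTANT)]))
E
```

```text
8.675 tcp [477.1  23.6 329.8] F [-0.1 -0.1 -0.2] gap 0.469 ff 0.0
[262 210  10  20 170] [266.  219.4] [475.   24.3  56. ]
[239 235  11  23 184] [244.  246.2] [469.5 108.3  56. ]
```

View pics/f.png

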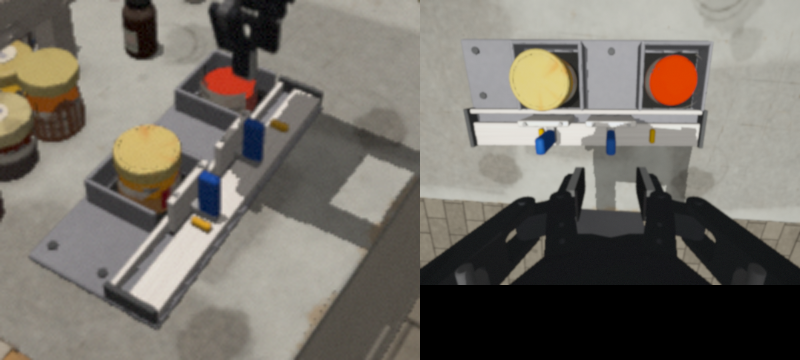

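The right tab has moved about 80 mm to (266,219) in the scene picture and is down on the rail. The left tab is unchanged at (244,246). Both jars are standing and the gripper is clear.

```bash
python3 -c "
from cell import ctrl
print(ctrl.finish_job())"
```

```text
the job is handed in; nothing more can be done
None
```

I opened the gate of the open red jar (the right gate): lifted over its bump, slid left to the end stop, lowered onto the rail and released; the other gate is still shut, both jars are standing, and the job was handed in at about 9 s.

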